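# Restart the curing timer of a ceramic mending bench

### The arm

A 7-joint arm with a two-finger parallel gripper is mounted at the origin on the work surface. World frame = base frame: x ahead of the robot, y to its left, z up, the work surface at z = 0. Lengths are in m, angles in degrees, forces in N, time in s.
With the tool pointing down it reaches from about 0.425 to 0.875 m from the base axis. Payload 8.4 kg.
Tool frame: the origin (TCP) lies at the very end of the fingers, on their centre line; the grasp point (between the pads) lies 19 mm behind it; z points along the fingers, y is the direction in which the jaws open and shut (so a half turn about z gives the same grasp; the last joint's range is limited). The gripper opens to 85 mm and grips with 20 to 120 N. Pads are 22 mm wide; open, the fingers measure 114 mm over their backs; the gripper's body (76 mm by 85 mm) begins 54 mm behind the grasp point. The pads swing forward as they close: fully open they stand 13 mm farther back than shut.
Start: joints at [67.483, 19.091, 2.286, 83.961, -0.768, 76.965, -3.352], TCP at [0.188, -0.622, 0.231] pointing down, gripper open.
Joint ranges: [-147.57, 147.57], [-21.85, 119.76], [-74.77, 79.35], [14.55, 137.4], [-85.83, 265.84], [4.83, 119.75], [-152.11, 152.11]. Speed limits (degrees/s): [127.2, 127.2, 159.86, 159.86, 180, 180, 180].

### API

Orientations are given as [roll, pitch, yaw] about the fixed x, y, z axes, in that order (R = Rz(yaw) Ry(pitch) Rx(roll)).
In Python, from workcell import read_state, optics, robot gives the robot as it stands.
- The arm moves only by the tool send_rows, never from a script. Its arguments are lists of equal length, an entry for each row: "xyz": the shift along the tool's x, y, z in cm, a list of three; "turn": the turn, a rotation vector about the tool's x, y, z in degrees, a list of three; "hand": the opening, from 0 (shut) to 1 (fully open). In form: {"xyz": [[dx, dy, dz], ...], "turn": [[ax, ay, az], ...], "hand": [hand, ...]}. A call has exactly 10 rows; each row is the pose to reach, as a shift and turn from the pose measured when the call began, along the tool's axes at that moment; what a row does not reach only later rows make up. A row lasts 1/8 s, in which the tool goes at most 62.5 mm and 10.7 degrees, less where a joint would pass 70% of its speed; a pose out of reach is approached as far as the arm can. A call with a gripper value outside its range is refused whole. The fingers move at their own pace and stop on an object; "squeeze" is the grip in N (left out, the last holds). Time passes only in rows, so rows that repeat a pose let the fingers close, or fill a call up. It gives the time, the measured TCP pose, the force and the opening at its end, in the units of the state.
- read_state(): the state, without advancing time (a new reading comes with each control period).
- optics.snapshot(name): name is "side" or "top" or "wrist"; returns the picture (420x560x3 uint8, red, green, blue); there is no depth.
- optics.calibration(name): a dict with "vfov" (degrees; the focal length in pixels is half the picture's height over the tangent of half this angle, whatever the lens; pixels are square), "cx", "cy" (the principal point, pixels), "dist_coeffs" ([k1, k2, p1, p2, k3] as OpenCV has them; the pictures are not rectified), "eye" and "orientation" of the camera in the world. Camera axes: x right, y down, z forward; pixel columns grow to the right and rows downward; lengths in m; the calibration is good to about 2 mm. A picture is of the moment at which its call begins: read the wrist's pose just before it. calibration takes no time and is no camera call; for the wrist camera it gives the pose at the moment of the call.
- robot.sign_off(): hands the job in, once; it reports no verdict.
The state is a dict: "t": time; "joint_pos": joint angles; "dq": joint speeds; "joint_torque": joint torques, N m; "position": TCP position; "ee_rot": TCP orientation; "ft_force": force on the tool from outside, world axes, zero at the start; "moment": the same for the moment, N m; "grip_width": finger opening in m.
Only numpy, scipy, OpenCV 4.12 (cv2) and the standard library are available. Lean on these libraries where they do the work, as an engineer would, in place of code of your own. Each camera call takes 0.05 s, during which the arm holds its last target.

### The job

Restart the curing-lamp controller for the mended bowl. Pull the black spring knob out of its latch hole, slide the green guard fully open until the knob drops into the second latch hole, then take the stylus from its wooden stand and use its tip to press the red recessed button all the way in, holding it in for half a second. Hang the stylus back upright in its stand, leave the guard open, and do not disturb the jar, the bowl or the carton.

Things in the scene. Friction and masses are not known exactly. Their poses are not given: they have to be found in the camera images.
- panel: Sloped aluminium panel of a white wedge-shaped controller (panel 170 mm up the slope, 260 mm wide, 32 mm thick; its face leans 28 degrees from level and looks up and towards the robot). Origin: centre of the face, 105 mm above the table. x points up the slope, away from the robot; y to the left along the panel; z straight out of the face. Two 8 mm high guide rails run along y at x = -37 and +37 mm. It is fixed to the table, in a new place and yaw each time.
- well_mouth (a point): Centre of the mouth of the button well, a round hole 16 mm wide (2 mm chamfer) square to the panel's face, at panel x = 0, y = -45 mm; z axis out of the face. Hidden by the guard until it is slid open. The red button's top lies 26 mm below this point along -z. An 8 mm shaft can reach and press it when leaning up to about 10 degrees off this axis.
- button_cap (a point): Centre of the top of the red button (13 mm wide) at the bottom of the well; z axis out of the face. It moves in with the button.
- start_button (a joint): Button travel into the panel, 0 (out) to 0.006 m (fully in). Spring: 2 N to start, 5 N fully in; it comes back by itself.
- guard (a joint): Green guard plate (60 mm up the slope, 80 mm along y, 5 mm thick) that slides along the panel's +y (to the left), 0 (closed, over the well) to 0.070 m (open, against its stop). Light friction, about 1 N. It is latched near 0 (up to 4 mm of play) while the knob's pin is down, and again beyond 0.067.
- plunger (a joint): Pull of the spring knob straight out of the panel's face (panel +z), 0 (pin down) to 0.010 m (stop). The pin is clear of the latch hole beyond 0.007. Spring: 3.6 N at 0, 6.6 N at 0.010; let go, it springs back: on to the panel part-way along, into the second hole only when the guard is at its stop.
- knob (a point): Centre of the round black knob on the guard, 22 mm across and 30 mm tall, standing out of the panel; z axis out of the face. The knob's underside is 15 mm below this point, and the guard's face is 25 mm below it (a 24 mm wide, 6 mm high boss lies under the knob). Moves with guard and plunger.
- stylus_grip (a point): Centre of the stylus' black square handle, 16 x 16 mm and 72 mm long; z axis along the stylus, away from the tip; x and y square to the handle's faces. The stylus (60 g) is 158 mm long: tip at z = -122 mm, brass collar (34 mm wide, 6 mm thick) from z = -42 to -36 mm, handle from -36 to +36 mm. It starts upright, hanging by its collar in the stand.
- stylus_tip (a point): End of the stylus' steel shaft, 8 mm thick, 80 mm from tip to collar; same axes as the grip.
- stylus_collar (a point): Centre of the underside of the brass collar; same axes as the grip.
- stand_top (a point): Centre of the mouth of the round hole (18 mm wide with 3 mm chamfer, 86 mm deep) in the top of the fixed wooden stand, 70 x 70 x 90 mm; 90 mm above the table. The stylus' collar rests on this face. The stand is to the left or the right of the controller.
- jar: Closed amber jar, 64 mm wide, 85 mm tall, on the other side of the controller from the stand; origin at its underside. Not to be disturbed.
- bowl: Mended white bowl, 170 mm wide, 65 mm tall; origin at its underside. Not to be disturbed.
- carton: Cardboard carton with a green stripe, 70 x 110 x 60 mm; origin at its underside. Not to be disturbed.
There are look-alikes about, which are no part of the job. What is meant by the part that bears stylus_grip is not blue or orange, and is the smaller of those in its own colour.

How it is judged:
By the outcome, as a careful person would: the job done as asked, in the order asked, and still so for the second after the job is handed in, with the robot touching nothing.
It also fails if it takes over 56 s, if anything falls off the work surface, if the arm or the gripper's body presses on something with over 40 N, if the wrist force passes 120 N, or if a joint passes its speed limit or range.

## Working session

There is one attempt and no reset: what is moved stays moved. The work goes in short steps, Python scripts to look and compute and a tool call to move; the robot and the scene stay as the last step left them, time stands still between calls to the robot, and variables do not carry over. Pictures are saved under pics/ and viewed, and the job is handed in when it is done.

Besides the shell and the picture viewer there is one more tool, called as name(argument=value, ...) on one line, values as JSON. send_rows: Moves the arm, as the interface text tells. Its arguments: {"type":"object","properties":{"xyz":{"type":"array","items":{"type":"array","items":{"type":"number"}}},"turn":{"type":"array","items":{"type":"array","items":{"type":"number"}}},"hand":{"type":"array","items":{"type":"number"}},"squeeze":{"type":"number"}},"required":["xyz","turn","hand"]}

```bash
ls; mkdir -p pics
python3 - <<'E'
from workcell import read_state, optics, robot
import cv2
print(read_state())
for n in ("side","top","wrist"):
    print(n,optics.calibration(n))
    im=optics.snapshot(n); cv2.imwrite(f"pics/{n}0.png",im[:,:,::-1])
E
```

```text
pics
{'t': 0.0, 'joint_pos': array([67.48207816, 19.13304584,  2.28299906, 84.01190218, -0.76711558,
       76.96579206, -3.35133799]), 'dq': array([-0.04709167, -0.03748251,  0.04680555, -0.09944208, -0.03872316,
        0.05436969, -0.07881737]), 'joint_torque': array([ 7.87632653e-04, -6.58546829e+01,  1.36622362e+00, -4.05560803e+01,
        1.68742362e-02,  1.23174879e-02, -8.72707773e-06]), 'position': array([ 0.18809151, -0.62170427,  0.23039916]), 'ee_rot': array([-1.79904707e+02,  6.62686082e-03,  1.68353144e+01]), 'ft_force': array([-0.30492605, -0.422284  , -0.37030749]), 'moment': array([-0.03566051, -0.00174445, -0.05817072]), 'grip_width': 0.0856034937847482}
side {'vfov': 57.90446437222514, 'cx': 280.03800474965357, 'cy': 207.30175384963002, 'dist_coeffs': array([-0.09610433,  0.        ,  0.        ,  0.        ,  0.        ]), 'eye': array([0.39442398, 0.88411361, 0.65909043]), 'orientation': array([-123.35599669,    0.48917436, -171.87748675])}
top {'vfov': 53.14692309090857, 'cx': 280.6138395925398, 'cy': 208.20970504428868, 'dist_coeffs': array([-0.01672571,  0.        ,  0.        ,  0.        ,  0.        ]), 'eye': array([0.43234697, 0.01296587, 1.06735389]), 'orientation': array([-173.09723794,    0.18396217,  -89.14201792])}
wrist {'vfov': 69.87393236011157, 'cx': 282.8500259242378, 'cy': 211.20607991505491, 'dist_coeffs': array([-0.05973713,  0.        ,  0.        ,  0.        ,  0.        ]), 'eye': array([ 0.26384993, -0.59975908,  0.37253731]), 'orientation': array([ 1.61887888e+02,  1.00017568e-01, -7.31531930e+01])}
```

View pics/side0.png

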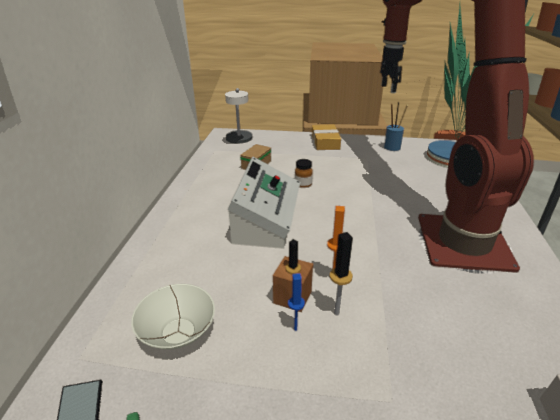

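View pics/top0.png

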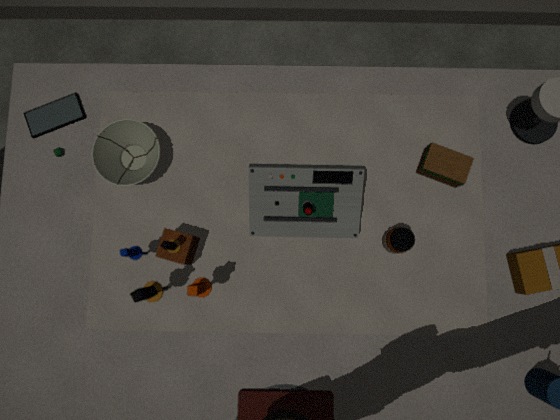

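View pics/wrist0.png

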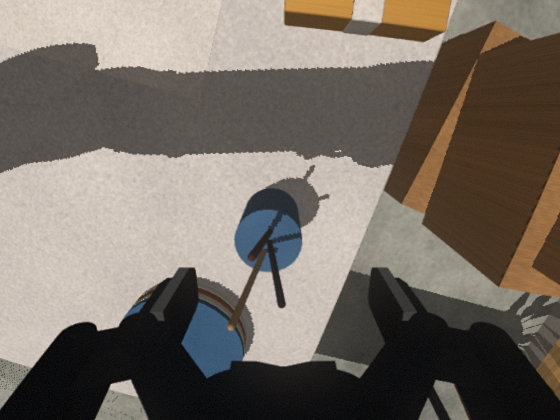

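```bash
cat > h.py <<'E'
import numpy as np, cv2
from scipy.spatial.transform import Rotation as R
from workcell import read_state, optics, robot
def K(c):
    f=210/np.tan(np.radians(c['vfov']/2)); return np.array([[f,0,c['cx']],[0,f,c['cy']],[0,0,1.]])
def E(v): return R.from_euler('xyz',v,degrees=True)
def proj(c,P):
    P=np.atleast_2d(P).astype(float); Rw=E(c['orientation']).as_matrix()
    p=(P-c['eye'])@Rw
    return cv2.projectPoints(p,np.zeros(3),np.zeros(3),K(c),np.array(c['dist_coeffs']))[0].reshape(-1,2)
def ray(c,uv):
    u=cv2.undistortPoints(np.array(uv,float).reshape(-1,1,2),K(c),np.array(c['dist_coeffs'])).reshape(-1,2)
    d=np.c_[u,np.ones(len(u))]@E(c['orientation']).as_matrix().T
    return d/np.linalg.norm(d,axis=1)[:,None]
def atz(c,uv,z):
    d=ray(c,uv); return c['eye']+d*((z-c['eye'][2])/d[:,2])[:,None]
def tri(obs):
    A=np.zeros((3,3));b=np.zeros(3)
    for c,uv in obs:
        d=ray(c,[uv])[0];M=np.eye(3)-np.outer(d,d);A+=M;b+=M@c['eye']
    return np.linalg.solve(A,b)
E
python3 - <<'E'
import cv2
t=cv2.imread('pics/top0.png');s=cv2.imread('pics/side0.png')
cv2.imwrite('pics/tc.png',cv2.resize(t[150:250,230:390],None,fx=5,fy=5,interpolation=cv2.INTER_CUBIC))
cv2.imwrite('pics/ts.png',cv2.resize(t[215:315,100:250],None,fx=5,fy=5,interpolation=cv2.INTER_CUBIC))
cv2.imwrite('pics/sc.png',cv2.resize(s[150:255,220:330],None,fx=5.5,fy=5.5,interpolation=cv2.INTER_CUBIC))
cv2.imwrite('pics/ss.png',cv2.resize(s[195:335,260:370],None,fx=4.2,fy=4.2,interpolation=cv2.INTER_CUBIC))
E
```

```text
(no output)
```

View pics/tc.png

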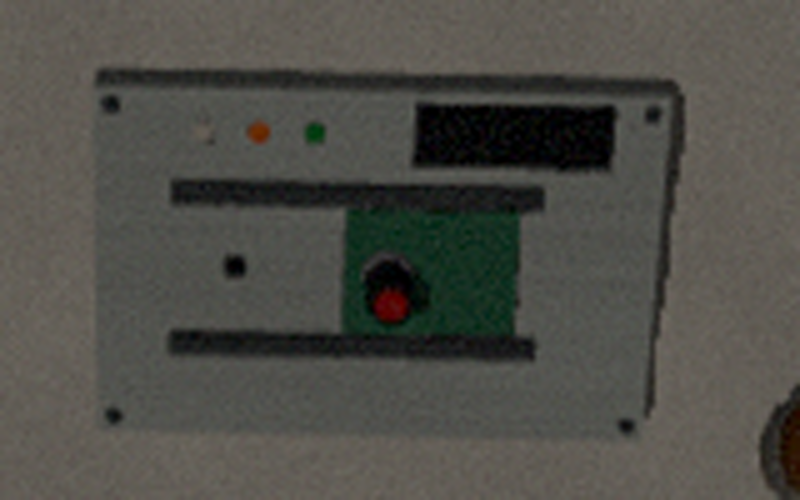

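View pics/ts.png

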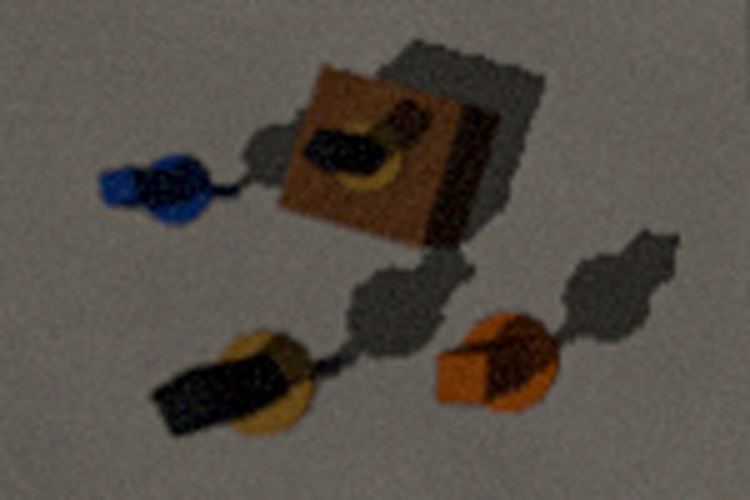

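View pics/sc.png

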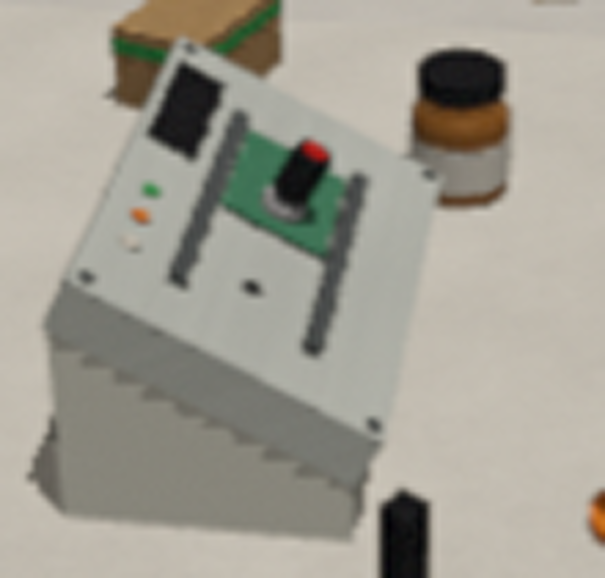

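View pics/ss.png

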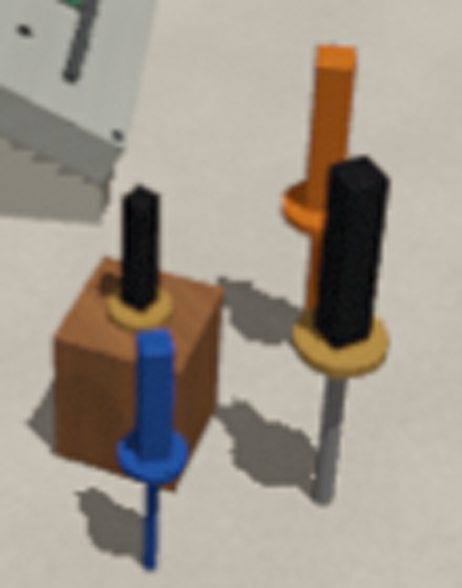

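```bash
cat >> h.py <<'E'
def panel(p):
    # returns R (cols), origin
    # z out: leans 28deg toward robot: z=( -sin28,0,cos28) in yawed frame; x up slope=(cos28,0,sin28)
    return R.from_euler('z',p[2])*R.from_euler('y',-28,degrees=True), np.array([p[0],p[1],.105])
E
cat > fit.py <<'E'
from h import *
from scipy.optimize import least_squares
T=optics.calibration('top');S=optics.calibration('side')
t=np.array([[97,87],[672,93],[97,430],[637,437]])/5+[230,150]
s=np.array([[65,285],[180,40],[380,440],[440,178]])/5.5+[220,150]
P=np.array([[85,130,0],[85,-130,0],[-85,130,0],[-85,-130,0]])/1000
def res(p):
    r,o=panel(p);W=r.apply(P)+o
    return np.r_[(proj(T,W)-t).ravel(),(proj(S,W)-s).ravel()]
f=least_squares(res,[.5,0,0]);print(f.x,np.degrees(f.x[2]));print(f.fun.reshape(-1,2).round(1))
r,o=panel(f.x)
def onface(c,uv,h):
    n=r.as_matrix()[:,2];q=o+n*h;d=ray(c,uv)
    k=((q-c['eye'])@n)/(d@n);return r.inv().apply(c['eye']+d*k[:,None]-o)*1000
print('hole T',onface(T,np.array([[235,266]])/5+[230,150],0),'S',onface(S,np.array([[252,287]])/5.5+[220,150],0))
print('rails T',onface(T,np.array([[171,192],[544,200],[169,343],[535,349]])/5+[230,150],.008).round(1))
print('guard T',onface(T,np.array([[346,210],[518,212],[344,332],[515,335]])/5+[230,150],.005).round(1))
k=tri([(T,np.array([392,305])/5+[230,150]),(S,np.array([316,152])/5.5+[220,150])])
print('knobtop',k,r.inv().apply(k-o)*1000)
# stylus
tt=tri([(T,np.array([325,150])/5+[100,215]),(S,np.array([140,195])/4.2+[260,195])]);print('stylus top',tt)
print('stand corners',atz(T,np.array([[325,67],[280,207],[462,104],[422,247]])/5+[100,215],.09).round(4))
print('collar T',atz(T,np.array([[365,160]])/5+[100,215],.096),'S',atz(S,np.array([[140,310]])/4.2+[260,195],.094))
E
python3 fit.py
```

```text
[ 0.56090002 -0.03733794 -0.00358398] -0.205346892964886
[[-1.5 -0.6]
 [-0.5  0.2]
 [-0.6 -0.3]
 [ 0.4  0.3]
 [-0.1 -2.1]
 [-0.2 -1.6]
 [ 0.9 -0.4]
 [ 0.  -1.3]]
hole T [[-8.35482944e-01  6.36713583e+01 -8.60252804e-14]] S [[-1.25093300e+00  6.78489189e+01 -1.35128466e-13]]
rails T [[ 37.3  92.9   8. ]
 [ 36.7 -75.9   8. ]
 [-36.7  93.8   8. ]
 [-36.3 -76.4   8. ]]
guard T [[ 29.2  13.4   5. ]
 [ 29.7 -64.9   5. ]
 [-30.8  12.5   5. ]
 [-30.7 -67.1   5. ]]
knobtop [ 0.53892127 -0.04418473  0.14094364] [-2.50976905 -6.92551409 42.0431585 ]
stylus top [0.45870953 0.26482457 0.16398682]
stand corners [[0.4992 0.2873 0.09  ]
 [0.4338 0.3051 0.09  ]
 [0.4829 0.2224 0.09  ]
 [0.4165 0.2383 0.09  ]]
collar T [[0.45602848 0.26499845 0.096     ]] S [[0.45739444 0.27224313 0.094     ]]
```

Run:
```python
from h import *
T=optics.calibration('top');S=optics.calibration('side')
def a(p): return np.array(p)/5+[100,215]
def b(p): return np.array(p)/4.2+[260,195]
for n,x,y in [('black',[325,150],[140,193]),('bigblack',[167,408],[361,163]),('orange',[460,378],[337,50]),('blue',[115,188],[155,337])]:
    k=tri([(T,a(x)),(S,b(y))]); print(n,k.round(3),(proj(T,k)-a(x)).round(1),(proj(S,k)-b(y)).round(1))
for n,y in [('bigblack',[323,500]),('blue',[150,566])]: print(n,'base',atz(S,[b(y)],0).round(3))
im=cv2.imread('pics/ts.png')
im=cv2.convertScaleAbs(im[80:210,270:440],alpha=3.5)
cv2.imwrite('pics/ts2.png',cv2.resize(im,None,fx=4,fy=4))
```

```text
black [0.459 0.265 0.165] [[-0.  -0.2]] [[0.2 0. ]]
bigblack [0.355 0.306 0.225] [[ 0.  -0.4]] [[0.4 0. ]]
orange [0.366 0.193 0.211] [[-0.   0.1]] [[-0.1 -0. ]]
blue [0.441 0.357 0.157] [[-0.  -0.2]] [[0.2 0. ]]
bigblack base [[0.355 0.305 0.   ]]
blue base [[0.441 0.36  0.   ]]
```

View pics/ts2.png

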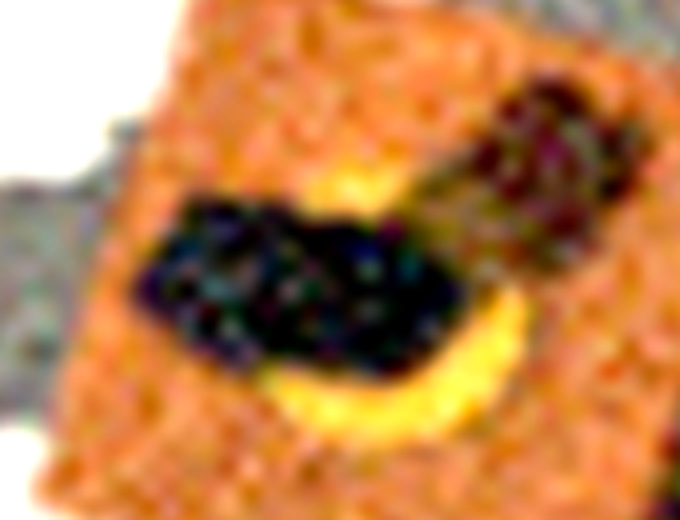

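```bash
cat >> h.py <<'E'
PAN=[0.5609,-0.0373,-0.0036]
def goto(pos,rot,s=None):
    s=s or read_state(); r0=E(s['ee_rot'])
    d=r0.inv().apply(np.array(pos)-s['position'])*100; t=(r0.inv()*rot).as_rotvec(degrees=True)
    print('xyz',d.round(2),'turn',t.round(1)); return d,t
def ptool(yawdeg=0,p=None):
    # tool z = -panel z ; tool x = panel x
    r,o=panel(p or PAN); return r*R.from_euler('x',180,degrees=True)*R.from_euler('z',yawdeg,degrees=True)
def ppos(v,p=None):
    r,o=panel(p or PAN); return r.apply(np.array(v)/1000)+o
E
python3 - <<'E'
from h import *
p=ppos([0,-5,120]);print(p); goto(p,ptool())
E
```

```text
[ 0.50454578 -0.04209716  0.21095371]
xyz [ 47.08 -46.32   2.02] turn [-4.2 27.8 16.7]
```

send_rows(xyz=[[4.7,-4.6,0],[9.4,-9.2,0],[14.1,-13.8,0],[18.8,-18.4,0],[23.5,-23,0.3],[28.2,-27.6,0.6],[33,-32.4,1],[38,-37.4,1.4],[43,-42.4,1.8],[47.1,-46.3,2.0]], turn=[[0,0,0],[0,2,2],[-1,5,4],[-1,9,6],[-2,13,8],[-3,17,10],[-4,21,12],[-4,25,15],[-4.2,27.8,16.7],[-4.2,27.8,16.7]], hand=[0.7,0.7,0.7,0.7,0.7,0.7,0.7,0.7,0.7,0.7])

```text
t: 1.4
position: [0.487, -0.0722, 0.2122]
ee_rot: [-180.0, -28.0, -0.3]
ft_force: [0.1, -1.0, -0.6]
grip_width: 0.0595
```

Run:
```python
from h import *
s=read_state();print(s);c=optics.calibration('wrist');im=optics.snapshot('wrist');cv2.imwrite('pics/w1.png',im[:,:,::-1])
np.save('w1.npy',c,allow_pickle=True)
p=ppos([0,-5,120]);goto(p,ptool())
print(proj(c,np.array([ppos(v) for v in [(0,-5,45),(0,-5,15),(85,130,0),(85,-130,0),(0,65,0),(37,85,8),(37,-85,8),(-37,85,8)]])))
```

```text
{'t': 1.4, 'joint_pos': array([ 46.3561492 , -18.91399796, -33.39545063, 127.1828807 ,
       -23.37002198,  42.96902705, -64.82359397]), 'dq': array([ -4.01363471,   8.46742867, -69.32002577, -12.38672821,
        18.72877201, -20.55735568, -81.62649352]), 'joint_torque': array([ -0.47013737, -16.03043318,  10.32167405, -37.11879373,
        -2.08998352,  -1.53551783,   3.27330261]), 'position': array([ 0.48703648, -0.07222407,  0.21224495]), 'ee_rot': array([-179.98766115,  -28.02686592,   -0.30092227]), 'ft_force': array([ 0.12552584, -1.01809875, -0.57914424]), 'moment': array([-0.01231105,  0.47683424, -0.05492745]), 'grip_width': 0.05953243464447298}
xyz [ 1.16 -2.15  0.84] turn [-0.2 -0.1  0.4]
[[243.20758878 199.19505325]
 [247.48403604 189.90053987]
 [ 91.68508764  91.58213256]
 [392.72399211  88.95147907]
 [174.54766927 186.25081801]
 [144.57231556 147.335628  ]
 [339.24112289 146.35464525]
 [155.32999228 226.36299065]]
```

View pics/w1.png

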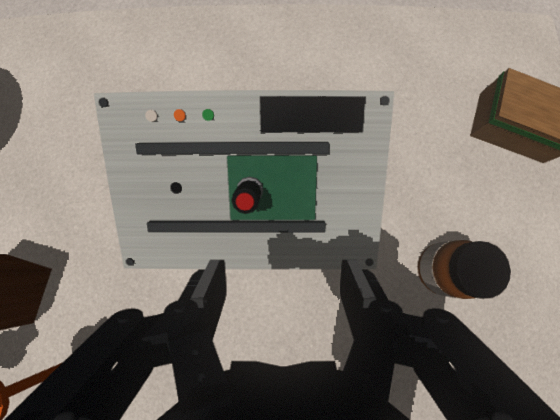

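Run:
```python
from h import *
s=read_state()
for v in [(0,-6,90),(0,-6,40),(0,-6,15)]: goto(ppos(v),ptool(),s)
c=np.load('w1.npy',allow_pickle=True).item()
# refit planar offset from wrist view
t=np.array([[103,102],[384,100],[130,262],[369,262],[176,188]])
print(proj(c,np.array([ppos(v) for v in [(77,122,0),(77,-122,0),(-77,122,0),(-77,-122,0),(0,65,0)]])).round(1)-t)
```

```text
xyz [ 1.16 -2.04  3.84] turn [-0.2 -0.1  0.4]
xyz [ 1.15 -2.02  8.84] turn [-0.2 -0.1  0.4]
xyz [ 1.15 -2.   11.34] turn [-0.2 -0.1  0.4]
[[-1.2 -1.1]
 [-1.3 -1.4]
 [-1.5 -2. ]
 [-1.1 -1.7]
 [-1.5 -1.7]]
```

send_rows(xyz=[[0.5,-1,1],[1.05,-1.95,2.5],[1.05,-1.95,4],[1.05,-1.95,5.5],[1.05,-1.95,7],[1.05,-1.95,8.5],[1.05,-1.95,9.8],[1.05,-1.95,10.8],[1.05,-1.95,11.3],[1.05,-1.95,11.3]], turn=[[-0.2,0,0.4],[-0.2,0,0.4],[-0.2,0,0.4],[-0.2,0,0.4],[-0.2,0,0.4],[-0.2,0,0.4],[-0.2,0,0.4],[-0.2,0,0.4],[-0.2,0,0.4],[-0.2,0,0.4]], hand=[0.7,0.7,0.7,0.7,0.7,0.7,0.7,0.7,0.7,0.7])

```text
t: 2.7
position: [0.5525, -0.0439, 0.1178]
ee_rot: [-179.9, -28.0, -0.2]
ft_force: [-0.9, -0.0, 0.2]
grip_width: 0.06
```

Run:
```python
from h import *
s=read_state();print(s['joint_pos'],s['ft_force']);im=optics.snapshot('wrist');cv2.imwrite('pics/w2.png',im[:,:,::-1])
im=optics.snapshot('side');cv2.imwrite('pics/s2.png',cv2.resize(im[130:260,200:350,::-1],None,fx=4,fy=4))
r,o=panel(PAN);print(r.inv().apply(s['position']-o)*1000)
```

```text
[ 50.87730054  -1.25489801 -49.38071087 126.86403286  -3.46811833
  25.9686998  -86.20014446] [-0.94215123 -0.00258349  0.20784954]
[-1.33431088 -6.62053424 15.26009973]
```

View pics/w2.png

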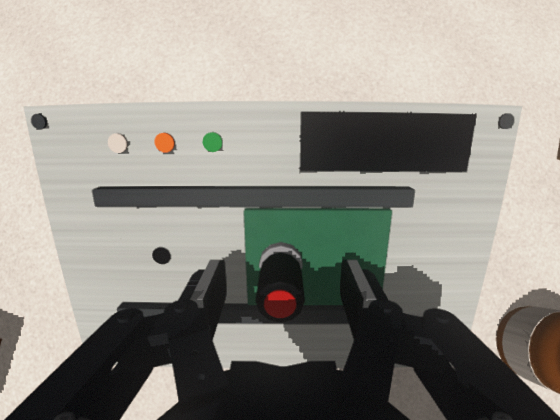

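View pics/s2.png

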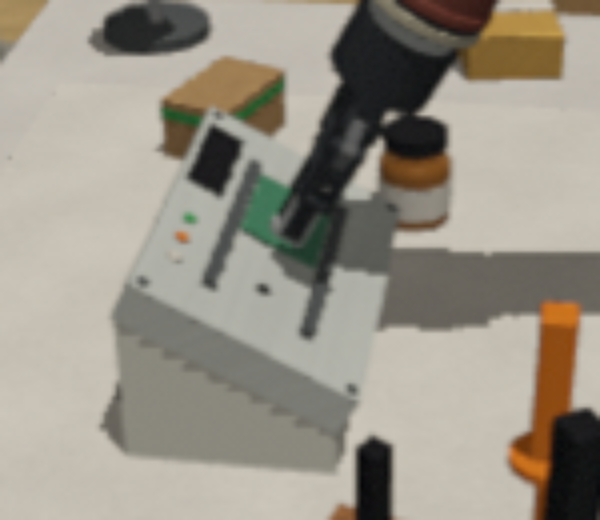

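send_rows(xyz=[[0,0,0],[0,0,0],[0,0,0],[0,0,0],[0,0,0],[0,0,0],[0,0,0],[0,0,0],[0,0,0],[0,0,0]], turn=[[0,0,0],[0,0,0],[0,0,0],[0,0,0],[0,0,0],[0,0,0],[0,0,0],[0,0,0],[0,0,0],[0,0,0]], hand=[0,0,0,0,0,0,0,0,0,0], squeeze=50)

```text
t: 4.05
position: [0.5528, -0.0427, 0.1189]
ee_rot: [-180.0, -28.1, -0.1]
ft_force: [-9.3, 5.4, 11.0]
grip_width: 0.0208
```

send_rows(xyz=[[0,0,-0.2],[0,0,-0.4],[0,0,-0.6],[0,0,-0.8],[0,0,-0.9],[0,0,-0.9],[0,0,-0.9],[0,0,-0.9],[0,0,-0.9],[0,0,-0.9]], turn=[[0,0,0],[0,0,0],[0,0,0],[0,0,0],[0,0,0],[0,0,0],[0,0,0],[0,0,0],[0,0,0],[0,0,0]], hand=[0,0,0,0,0,0,0,0,0,0])

```text
t: 5.3
position: [0.5485, -0.0427, 0.1268]
ee_rot: [-180.0, -28.1, -0.1]
ft_force: [4.3, 1.1, -6.1]
grip_width: 0.0209
```

Run:
```python
from h import *
s=read_state();print(s['joint_pos'],s['ft_force'])
r,o=panel(PAN);print(r.inv().apply(s['position']-o)*1000, r.inv().apply(s['ft_force']))
im=optics.snapshot('wrist');cv2.imwrite('pics/w3.png',im[:,:,::-1])
```

```text
[ 50.88374792  -3.09125431 -48.86728256 126.86808512  -6.57693557
  27.2320336  -83.52900556] [ 4.30038291  1.05027144 -6.0589682 ]
[-0.6746989  -5.43523707 25.02600823] [ 0.94913647  1.06574598 -7.36687073]
```

View pics/w3.png

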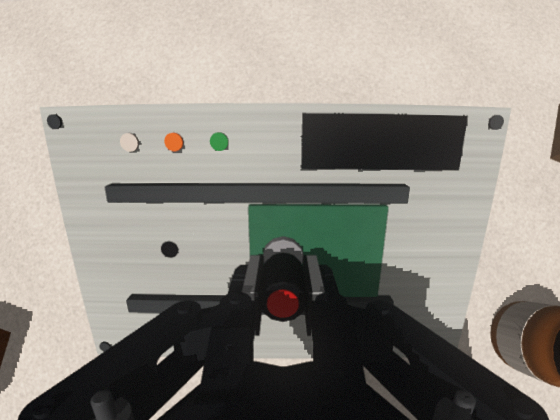

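send_rows(xyz=[[0,-0.6,0],[0,-1.5,0],[0,-2.5,0],[0,-3.5,0],[0,-4.5,0],[0,-5.5,0],[0,-6.3,0],[0,-6.8,0],[0,-7.0,0],[0,-7.0,0]], turn=[[0,0,0],[0,0,0],[0,0,0],[0,0,0],[0,0,0],[0,0,0],[0,0,0],[0,0,0],[0,0,0],[0,0,0]], hand=[0,0,0,0,0,0,0,0,0,0])

```text
t: 6.6
position: [0.5488, 0.0274, 0.1269]
ee_rot: [-180.0, -28.1, -0.1]
ft_force: [3.5, 0.0, -5.4]
grip_width: 0.0208
```

Run:
```python
from h import *
s=read_state();print(s['joint_pos'],s['ft_force'])
r,o=panel(PAN);print(r.inv().apply(s['position']-o)*1000, r.inv().apply(s['ft_force']))
im=optics.snapshot('wrist');cv2.imwrite('pics/w4.png',im[:,:,::-1])
```

```text
[  48.55228819   -3.48925075  -56.48813264  126.7789458     2.48339227
   27.37597739 -100.63139489] [ 3.4771613   0.04316373 -5.38797808]
[-0.62050877 64.64615108 25.14683345] [ 0.54049162  0.05568121 -6.3896471 ]
```

View pics/w4.png

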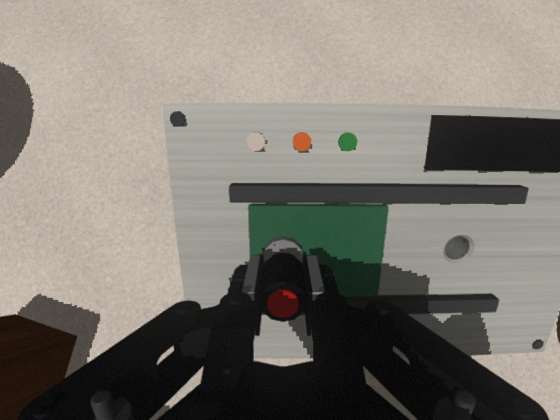

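send_rows(xyz=[[0,-0.1,0],[0,-0.2,0],[0,-0.3,0],[0,-0.35,0],[0,-0.35,0.2],[0,-0.35,0.4],[0,-0.35,0.6],[0,-0.35,0.8],[0,-0.35,0.9],[0,-0.35,0.9]], turn=[[0,0,0],[0,0,0],[0,0,0],[0,0,0],[0,0,0],[0,0,0],[0,0,0],[0,0,0],[0,0,0],[0,0,0]], hand=[0,0,0,0,0,0,0,0,0,0])

```text
t: 7.9
position: [0.553, 0.0278, 0.1191]
ee_rot: [179.9, -28.0, -0.3]
ft_force: [0.5, -11.0, 1.5]
grip_width: 0.0205
```

Run:
```python
from h import *
s=read_state();print(s['joint_pos'],s['ft_force'])
r,o=panel(PAN);print(r.inv().apply(s['position']-o)*1000, r.inv().apply(s['ft_force']))
```

```text
[  48.81170869   -1.44706137  -57.68977291  126.67973519    7.35985621
   26.59167851 -105.25141956] [  0.53145324 -10.97090124   1.53808859]
[-0.60482077 65.03773447 16.2402488 ] [  1.22620333 -10.96891692   1.0900092 ]
```

send_rows(xyz=[[0,0,0],[0,0,0],[0,0,0],[0,0,0],[0,0,-1.5],[0,0,-3.5],[0,0,-5.5],[0,0,-8],[0,0,-9],[0,0,-9]], turn=[[0,0,0],[0,0,0],[0,0,0],[0,0,0],[0,0,0],[0,0,0],[0,0,0],[0,0,0],[0,0,0],[0,0,0]], hand=[0.7,0.7,0.7,0.7,0.7,0.7,0.7,0.7,0.7,0.7])

```text
t: 9.15
position: [0.5109, 0.0281, 0.1988]
ee_rot: [179.9, -28.1, -0.2]
ft_force: [-0.4, -0.9, 0.0]
grip_width: 0.0601
```

Run:
```python
from h import *
s=read_state();print(s['joint_pos'],s['ft_force'])
c=optics.calibration('wrist');im=optics.snapshot('wrist');cv2.imwrite('pics/w5.png',im[:,:,::-1])
np.save('w5.npy',c,allow_pickle=True)
im=optics.snapshot('side');cv2.imwrite('pics/s5.png',cv2.resize(im[130:260,200:350,::-1],None,fx=4,fy=4))
print(proj(c,np.array([ppos(v) for v in [(0,-45,0),(77,122,0),(77,-122,0),(-77,122,0),(-77,-122,0),(0,65,45)]])).round(1))
```

```text
[ 43.20240799 -17.7124946  -45.99352936 126.16724822 -16.40153444
  38.92510373 -84.56384292] [-0.40669193 -0.85522533  0.02774092]
[[407.1 208.2]
 [210.1 116.2]
 [508.3 119.2]
 [222.2 285.5]
 [473.4 283.3]
 [281.8 226.9]]
```

View pics/w5.png

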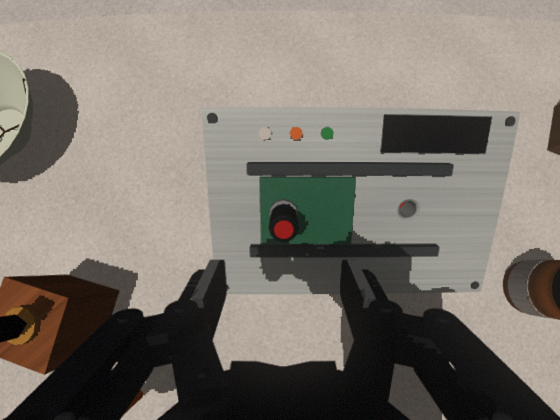

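View pics/s5.png

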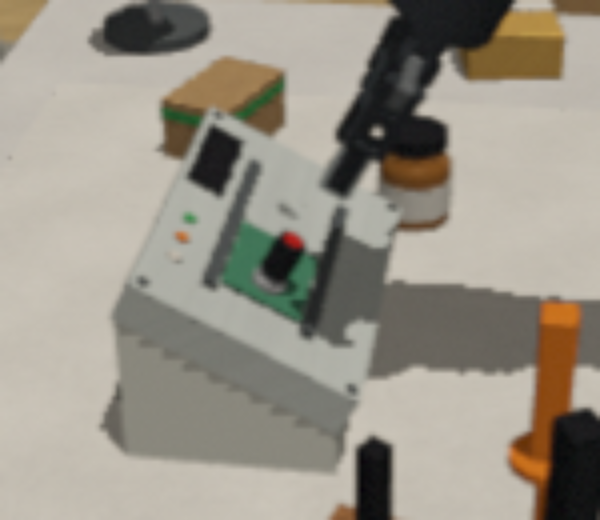

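Run:
```python
from h import *
goto([.458,.267,.25],R.from_euler('xyz',[180,0,56],degrees=True))
```

```text
xyz [ -2.29 -23.85  -7.17] turn [ 13.8 -25.7 -55.1]
```

send_rows(xyz=[[0,-1,-2],[-0.3,-3,-4],[-0.6,-6,-5.5],[-0.9,-9.5,-6.5],[-1.2,-13,-7.1],[-1.5,-16.5,-7.2],[-1.9,-20,-7.2],[-2.3,-23,-7.2],[-2.3,-23.8,-7.2],[-2.3,-23.8,-7.2]], turn=[[0.7,-1.3,-2.8],[2.1,-3.9,-8.3],[4.1,-7.7,-16.5],[6.2,-11.6,-24.8],[8.3,-15.4,-33],[10.4,-19.3,-41.3],[12.4,-23.1,-49.6],[13.8,-25.7,-55.1],[13.8,-25.7,-55.1],[13.8,-25.7,-55.1]], hand=[0.7,0.7,0.7,0.7,0.7,0.7,0.7,0.7,0.7,0.7])

```text
t: 10.5
position: [0.4575, 0.2667, 0.2494]
ee_rot: [-179.9, 0.0, 56.0]
ft_force: [-0.2, -0.9, 0.1]
grip_width: 0.06
```

Run:
```python
from h import *
s=read_state();print(s['joint_pos'],s['dq'].round(0))
c=optics.calibration('wrist');im=optics.snapshot('wrist');cv2.imwrite('pics/w6.png',im[:,:,::-1])
np.save('w6.npy',c,allow_pickle=True)
print(proj(c,[[.458,.267,.168],[.458,.267,.096]]))
```

```text
[ 20.92745613  12.39719128 -62.91311297  96.70647563  11.17457788
  77.86772881 -77.86551132] [ 1. -2.  1.  1. -0.  0.  1.]
[[283.45170532 217.3733939 ]
 [283.45804045 193.91092924]]
```

View pics/w6.png

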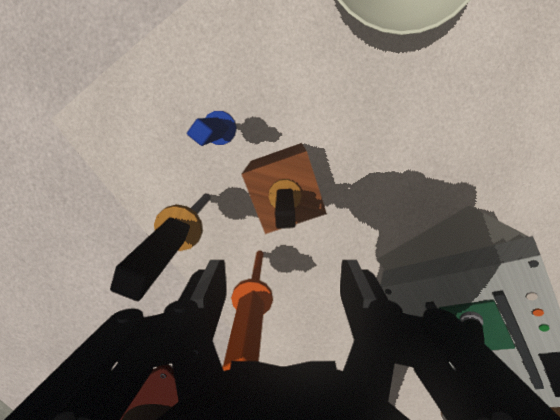

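Run:
```python
import cv2
im=cv2.imread('pics/w6.png')[140:245,235:335]
cv2.imwrite('pics/w6c.png',cv2.resize(cv2.convertScaleAbs(im,alpha=2.2,beta=10),None,fx=6,fy=5.7,interpolation=cv2.INTER_CUBIC))
```

```text
(no output)
```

View pics/w6c.png

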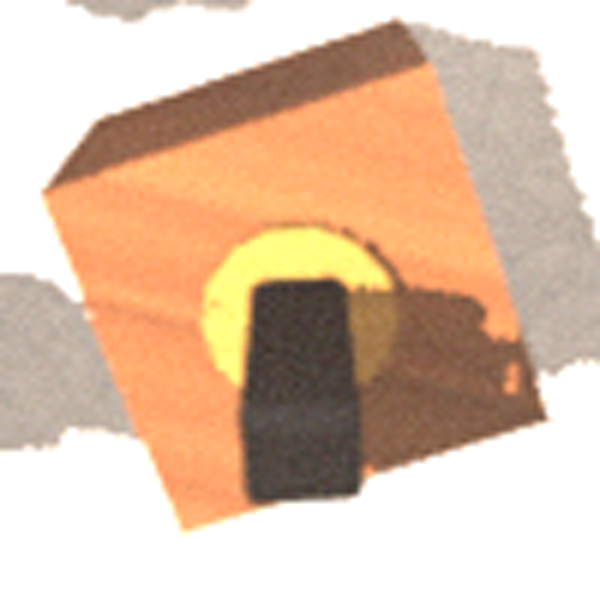

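send_rows(xyz=[[0,0,1.5],[0,0,3.5],[0,0,5.5],[0,0,7.5],[0,0,9.5],[0,0,11.2],[0,0,12.4],[0,0,13.1],[0,0,13.1],[0,0,13.1]], turn=[[0,0,0],[0,0,0],[0,0,0],[0,0,0],[0,0,0],[0,0,0],[0,0,0],[0,0,0],[0,0,0],[0,0,0]], hand=[0.7,0.7,0.7,0.7,0.7,0.7,0.7,0.7,0.7,0.7])

```text
t: 11.8
position: [0.4579, 0.2661, 0.1192]
ee_rot: [-180.0, 0.0, 55.9]
ft_force: [-0.2, -0.8, 0.6]
grip_width: 0.0598
```

Run:
```python
from h import *
s=read_state();print(s['position'],s['ft_force'])
im=optics.snapshot('wrist');cv2.imwrite('pics/w7.png',im[:,:,::-1])
im=optics.snapshot('side');cv2.imwrite('pics/s7.png',cv2.resize(im[170:350,230:400,::-1],None,fx=3.3,fy=3.3))
```

```text
[0.45794229 0.26606968 0.11921157] [-0.2176923  -0.75174931  0.56890936]
```

View pics/w7.png

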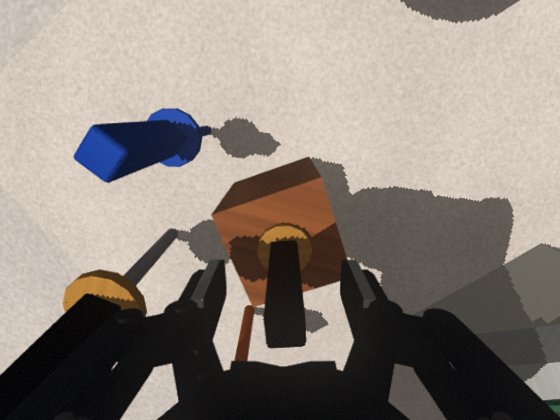

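View pics/s7.png

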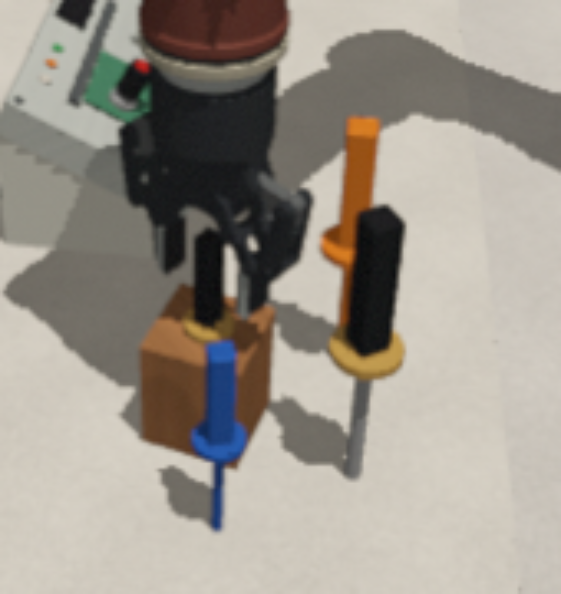

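Handle is centred between the pads (col ~286 vs finger centre 284). Close.

send_rows(xyz=[[0,0,0],[0,0,0],[0,0,0],[0,0,0],[0,0,0],[0,0,0],[0,0,0],[0,0,0],[0,0,0],[0,0,0]], turn=[[0,0,0],[0,0,0],[0,0,0],[0,0,0],[0,0,0],[0,0,0],[0,0,0],[0,0,0],[0,0,0],[0,0,0]], hand=[0,0,0,0,0,0,0,0,0,0], squeeze=60)

```text
t: 13.15
position: [0.4581, 0.2661, 0.1194]
ee_rot: [180.0, -0.0, 55.9]
ft_force: [-0.5, -0.3, 3.7]
grip_width: 0.0151
```

Run:
```python
from h import *
s=read_state();print(s['position'],s['ee_rot'],s['ft_force'],s['moment'])
```

```text
[0.45809282 0.26614039 0.11941145] [ 1.79985800e+02 -1.18712895e-02  5.58915712e+01] [-0.51496056 -0.33342089  3.73827613] [-0.00016689  0.05487158  0.01359145]
```

Run:
```python
from h import *
s=read_state()
goto([.55,-.06,.29],E([180,0,55.9]),s)
goto([.55,-.06,.29],E([180,-10,55.9]),s)
print(ppos([0,-45,130]))
```

```text
xyz [-21.85  25.9  -17.06] turn [ 0. -0. -0.]
xyz [-21.85  25.9  -17.06] turn [ 0. 10. -0.]
[ 0.49970709 -0.08208     0.21978319]
```

send_rows(xyz=[[0,0,-2],[0,0,-5],[0,0,-9],[0,0,-13],[-1.5,1.8,-16],[-4.5,5.3,-17],[-8,9.5,-17],[-11.5,13.6,-17],[-15,17.8,-17],[-18.5,22,-17]], turn=[[0,0,0],[0,0,0],[0,0,0],[0,0,0],[0,0,0],[0,0,0],[0,0,0],[0,0,0],[0,0,0],[0,0,0]], hand=[0,0,0,0,0,0,0,0,0,0])

```text
t: 14.4
position: [0.5365, -0.012, 0.2906]
ee_rot: [179.9, -0.0, 55.9]
ft_force: [-0.1, 0.4, -1.1]
grip_width: 0.0151
```

Run:
```python
from h import *
s=read_state();print(s['position'],s['joint_pos'],s['ft_force'])
for h in (170,150,135): goto(ppos([0,-45,h]),ptool(-56),s)
im=optics.snapshot('wrist');cv2.imwrite('pics/w8.png',im[:,:,::-1])
```

```text
[ 0.53646022 -0.01199001  0.29055794] [ 44.81216437   9.60232267 -53.635343    92.43324548   7.82999603
  81.85738161 -43.63832644] [-0.05688142  0.4129094  -1.07509569]
xyz [-8.91 -0.68  3.54] turn [-23.2  15.6   0.1]
xyz [-8.39  0.1   5.31] turn [-23.2  15.6   0.1]
xyz [-8.    0.68  6.63] turn [-23.2  15.6   0.1]
```

View pics/w8.png

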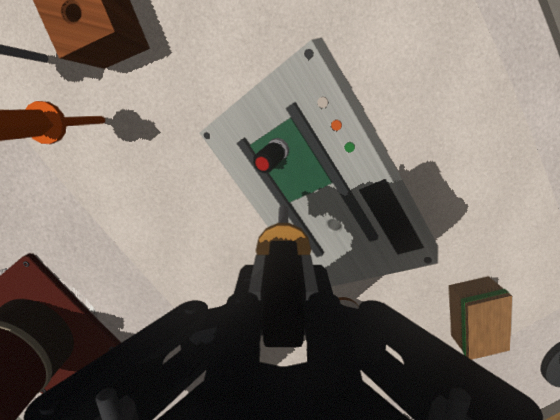

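send_rows(xyz=[[-1.5,0,0],[-3,0.1,0.4],[-4.5,0.1,1.2],[-6,0.1,2.2],[-7.5,0.1,3.4],[-8.4,0.1,4.6],[-8.4,0.1,5.3],[-8.4,0.1,5.3],[-8.4,0.1,5.3],[-8.4,0.1,5.3]], turn=[[-3,2,0],[-7,4.7,0],[-11,7.4,0],[-15,10.1,0],[-19,12.8,0],[-22,14.8,0],[-23.2,15.6,0.1],[-23.2,15.6,0.1],[-23.2,15.6,0.1],[-23.2,15.6,0.1]], hand=[0,0,0,0,0,0,0,0,0,0])

```text
t: 15.7
position: [0.4915, -0.0907, 0.2375]
ee_rot: [156.1, -15.1, 58.6]
ft_force: [-1.2, -0.4, -1.2]
grip_width: 0.0152
```

Run:
```python
from h import *
s=read_state();print(s['position'],s['joint_pos'],s['dq'].round(0),s['ft_force'])
goto(ppos([0,-45,150]),ptool(-56),s)
c=optics.calibration('wrist');im=optics.snapshot('wrist');cv2.imwrite('pics/w9.png',im[:,:,::-1])
r=E(s['ee_rot']);tip=s['position']+r.apply([0,0,.1094])
print('tip panel',panel(PAN)[0].inv().apply(tip-panel(PAN)[1])*1000)
for n in ('wrist','side','top'):
  c=optics.calibration(n); print(n,proj(c,[tip,ppos([0,-45,0])]).round(1).tolist())
im=optics.snapshot('side');cv2.imwrite('pics/s9.png',cv2.resize(im[130:260,200:350,::-1],None,fx=4,fy=4,interpolation=cv2.INTER_CUBIC))
im=optics.snapshot('top');cv2.imwrite('pics/t9.png',cv2.resize(cv2.convertScaleAbs(im[120:260,220:390,::-1],alpha=2),None,fx=4,fy=4,interpolation=cv2.INTER_CUBIC))
```

```text
[ 0.49153198 -0.09074502  0.2374888 ] [ 53.0655605  -19.55334501 -35.89245514 124.04932199 -25.45572806
  46.84345696  -5.16235471] [ 0.  0.  0.  0.  0. -0.  0.] [-1.16680861 -0.41808914 -1.23803501]
xyz [ 0.65 -0.58 -0.06] turn [ 0.2  0.3 -0.3]
tip panel [  1.10221995 -54.42963209  40.05891315]
wrist [[283.2, 207.0], [276.8, 188.0]]
side [[278.4, 169.8], [272.1, 181.6]]
top [[329.8, 209.6], [324.0, 203.7]]
```

View pics/w9.png

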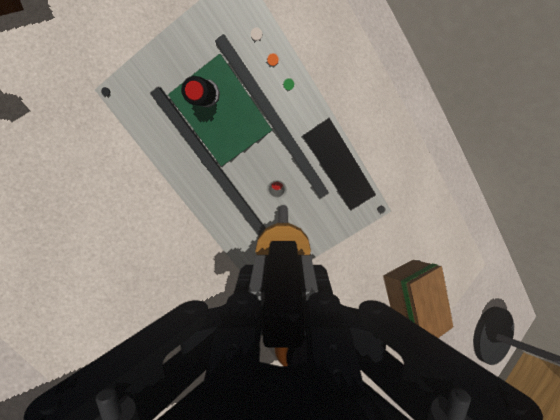

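View pics/s9.png

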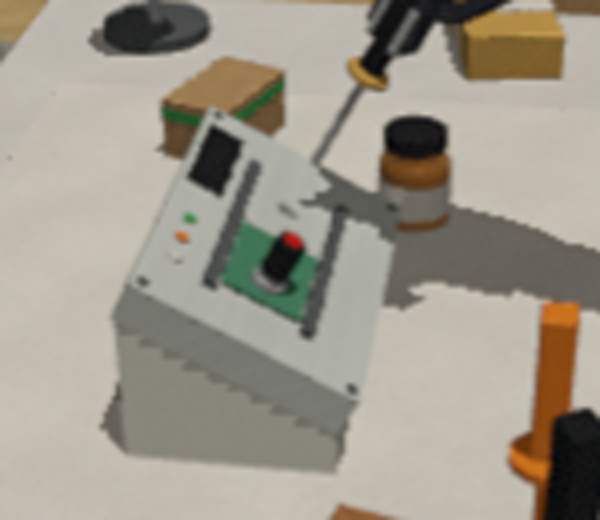

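View pics/t9.png

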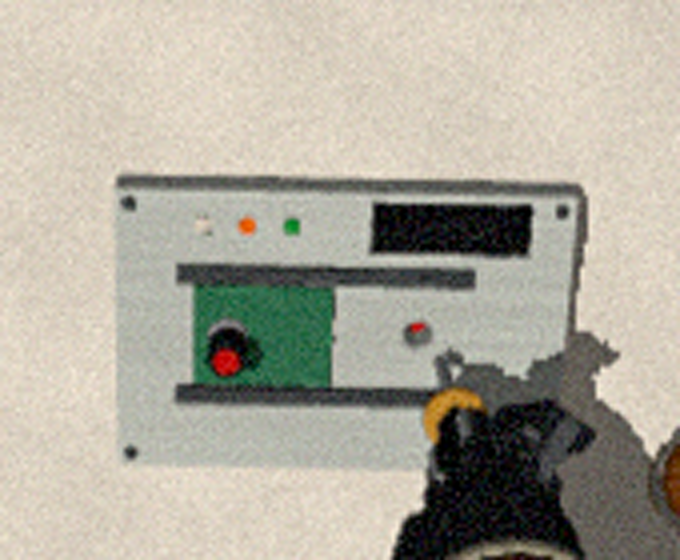

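send_rows(xyz=[[0.4,-0.3,0],[0.65,-0.58,0],[0.65,-0.58,0.5],[0.65,-0.58,1.2],[0.65,-0.58,2],[0.65,-0.58,2.7],[0.65,-0.58,3],[0.65,-0.58,3],[0.65,-0.58,3],[0.65,-0.58,3]], turn=[[0.2,0.3,-0.3],[0.2,0.3,-0.3],[0.2,0.3,-0.3],[0.2,0.3,-0.3],[0.2,0.3,-0.3],[0.2,0.3,-0.3],[0.2,0.3,-0.3],[0.2,0.3,-0.3],[0.2,0.3,-0.3],[0.2,0.3,-0.3]], hand=[0,0,0,0,0,0,0,0,0,0])

```text
t: 17.1
position: [0.5045, -0.0826, 0.2102]
ee_rot: [156.2, -15.2, 58.9]
ft_force: [-0.7, -0.2, 0.1]
grip_width: 0.0152
```

```bash
cat > chk.py <<'E'
import sys
from h import *
k=sys.argv[1]
s=read_state();print(s['position'],s['joint_pos'],s['dq'].round(0),'F',panel(PAN)[0].inv().apply(s['ft_force']),s['moment'])
r=E(s['ee_rot']);tip=s['position']+r.apply([0,0,.1094])
print('tip panel',panel(PAN)[0].inv().apply(tip-panel(PAN)[1])*1000)
for n in ('wrist','side','top'):
  c=optics.calibration(n); print(n,proj(c,[tip,ppos([0,-45,0])]).round(1).tolist())
a=optics.snapshot('wrist');b=optics.snapshot('side');t=optics.snapshot('top')
f=lambda i,x,y:cv2.resize(i[y-25:y+25,x-25:x+25,::-1],(266,400)[:1]*2,interpolation=cv2.INTER_CUBIC)
cv2.imwrite(f'pics/c{k}.png',np.hstack([f(a,281,195),f(b,275,178),cv2.convertScaleAbs(f(t,326,206),alpha=2)]))
E
python3 chk.py 10
```

```text
[ 0.50445635 -0.08263206  0.21024256] [ 52.7610657  -16.3932783  -38.54774684 125.1986323  -24.19641395
  42.232354    -7.01332518] [-0.  0.  0.  0. -0.  0.  0.] F [-0.5550598  -0.17456952  0.37800691] [-0.00152508  0.56048376 -0.01020705]
tip panel [ -0.28895687 -45.61075142   9.9455942 ]
wrist [[283.2, 207.2], [283.0, 203.2]]
side [[273.8, 179.1], [272.1, 181.6]]
top [[324.6, 205.3], [324.0, 203.7]]
```

View pics/c10.png

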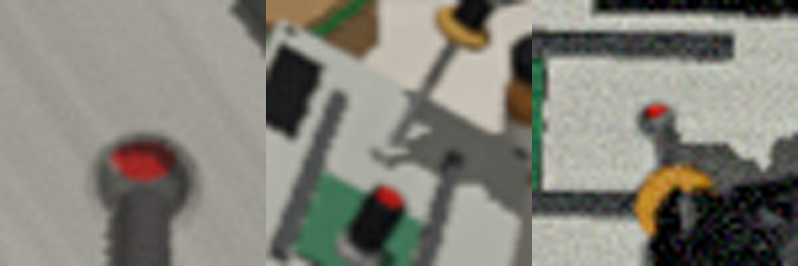

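send_rows(xyz=[[0,0,0.8],[0,0,1.6],[0,0,2.4],[0,0,3.2],[0,0,3.7],[0,0,4.1],[0,0,4.4],[0,0,4.4],[0,0,4.4],[0,0,4.4]], turn=[[0,0,0],[0,0,0],[0,0,0],[0,0,0],[0,0,0],[0,0,0],[0,0,0],[0,0,0],[0,0,0],[0,0,0]], hand=[0,0,0,0,0,0,0,0,0,0])

```text
t: 18.5
position: [0.5258, -0.083, 0.1735]
ee_rot: [156.1, -15.2, 59.0]
ft_force: [-24.1, 3.0, 31.2]
grip_width: 0.0152
```

```bash
python3 chk.py 11
```

```text
[ 0.52584425 -0.08299126  0.17353413] [ 53.99543024 -10.4571491  -42.88001673 125.76896664 -20.07690504
  35.49194788 -10.74461577] [-0. -0. -0. -0. -0. -0.  0.] F [-6.6023079   2.94117449 38.89939759] [0.92261437 2.57699177 0.50725113]
tip panel [  1.52819767 -46.03014993 -32.5072776 ]
wrist [[283.2, 207.2], [280.9, 219.7]]
side [[266.9, 189.2], [272.1, 181.6]]
top [[323.3, 198.3], [324.0, 203.7]]
```

View pics/c11.png

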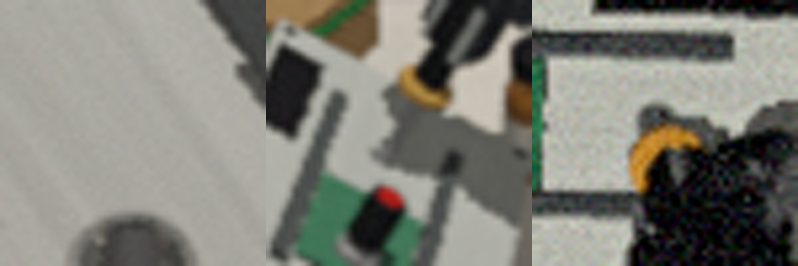

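send_rows(xyz=[[0,0,0.06],[0,0,0.06],[0,0,0.06],[0,0,0.06],[0,0,0.06],[0,0,0.06],[0,0,0.06],[0,0,0.06],[0,0,0.06],[0,0,0.06]], turn=[[0,0,0],[0,0,0],[0,0,0],[0,0,0],[0,0,0],[0,0,0],[0,0,0],[0,0,0],[0,0,0],[0,0,0]], hand=[0,0,0,0,0,0,0,0,0,0])

```text
t: 19.9
position: [0.5259, -0.0829, 0.1737]
ee_rot: [156.1, -15.2, 59.0]
ft_force: [-17.3, 2.3, 19.5]
grip_width: 0.0152
```

Run:
```python
from h import *
s=read_state();print(s['position'],s['ee_rot'],panel(PAN)[0].inv().apply(s['ft_force']))
im=optics.snapshot('side');cv2.imwrite('pics/s12.png',cv2.resize(im[110:240,210:360,::-1],None,fx=4,fy=4,interpolation=cv2.INTER_CUBIC))
```

```text
[ 0.52587274 -0.08289104  0.17369921] [156.12464858 -15.1520316   58.9676907 ] [-6.093795    2.24213672 25.30797873]
```

View pics/s12.png

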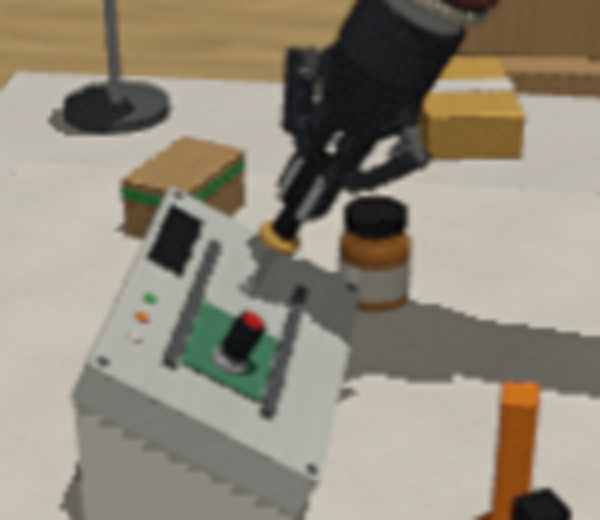

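Run:
```python
from h import *
s=read_state();r=E(s['ee_rot'])
print((proj(optics.calibration('side'),[s['position']+r.apply([0,0,.1094-.08])])-[210,110])*4)
```

```text
[[276.32754194 236.44628145]]
```

send_rows(xyz=[[0,0,-0.6],[0,0,-1.4],[0,0,-2.4],[0,0,-3.4],[0,0,-4.4],[0,0,-5.4],[0,0,-6.2],[0,0,-7],[0,0,-7],[0,0,-7]], turn=[[0,0,0],[0,0,0],[0,0,0],[0,0,0],[0,0,0],[0,0,0],[0,0,0],[0,0,0],[0,0,0],[0,0,0]], hand=[0,0,0,0,0,0,0,0,0,0])

```text
t: 21.2
position: [0.4929, -0.0826, 0.2352]
ee_rot: [156.1, -15.2, 59.0]
ft_force: [0.8, 0.9, -0.4]
grip_width: 0.0152
```

Run:
```python
from h import *
im=optics.snapshot('wrist');cv2.imwrite('pics/w13.png',im[:,:,::-1])
s=read_state();print(s['position'],s['joint_pos'],s['dq'].round(0))
c=optics.calibration('wrist');r=E(s['ee_rot']);print(proj(c,[s['position']+r.apply([0,0,.1094])]))
goto([.54,-.01,.29],E([180,0,55.9]),s)
```

```text
[ 0.49288259 -0.08251399  0.2351331 ] [ 51.61898808 -19.45520315 -35.73448121 124.31472025 -25.0680071
  46.36746894  -6.10764392] [-0.  0. -0.  0. -0.  0. -0.]
[[283.12140525 207.14564523]]
xyz [ 9.78  1.5  -2.66] turn [ 23.3 -15.6  -0.1]
```

View pics/w13.png

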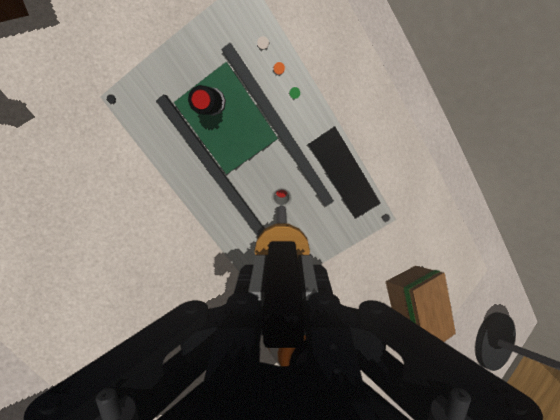

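send_rows(xyz=[[0,0,-1],[0.5,0,-2.5],[1.5,0,-4],[3,0,-4.5],[4.5,0.3,-4.5],[6,0.6,-4.3],[7.5,0.9,-3.9],[9,1.2,-3.2],[9.8,1.5,-2.7],[9.8,1.5,-2.7]], turn=[[1,-0.7,0],[3,-2,0],[6,-4,0],[9,-6,0],[12,-8,0],[15,-10,0],[18,-12,0],[21,-14,-0.1],[23.3,-15.6,-0.1],[23.3,-15.6,-0.1]], hand=[0,0,0,0,0,0,0,0,0,0])

```text
t: 22.5
position: [0.5406, -0.0092, 0.2892]
ee_rot: [-179.8, -0.1, 55.9]
ft_force: [-0.0, 0.2, 0.2]
grip_width: 0.015
```

Run:
```python
from h import *
s=read_state();print(s['position'],s['dq'].round(0))
goto([.4581,.2661,.24],E([180,0,55.9]),s)
goto([.4581,.2661,.30],E([180,0,55.9]),s)
```

```text
[ 0.54058735 -0.00917287  0.28923144] [ 2. -4.  0.  2. -2. -1.  2.]
xyz [ 18.18 -22.24   5.03] turn [-0.2 -0.1  0. ]
xyz [ 18.18 -22.26  -0.97] turn [-0.2 -0.1  0. ]
```

send_rows(xyz=[[1.2,-1.5,0],[3.4,-4.2,0],[6,-7.3,0],[8.6,-10.5,0],[11.2,-13.7,0],[13.8,-16.9,0],[16.2,-19.8,0],[17.6,-21.6,0],[18.2,-22.25,1.5],[18.2,-22.25,3]], turn=[[-0.2,-0.1,0],[-0.2,-0.1,0],[-0.2,-0.1,0],[-0.2,-0.1,0],[-0.2,-0.1,0],[-0.2,-0.1,0],[-0.2,-0.1,0],[-0.2,-0.1,0],[-0.2,-0.1,0],[-0.2,-0.1,0]], hand=[0,0,0,0,0,0,0,0,0,0])

```text
t: 23.75
position: [0.4575, 0.2662, 0.2591]
ee_rot: [179.9, 0.0, 56.0]
ft_force: [0.9, -0.4, -0.4]
grip_width: 0.0153
```

Run:
```python
from h import *
im=optics.snapshot('wrist');cv2.imwrite('pics/w14.png',im[:,:,::-1])
im=optics.snapshot('side');cv2.imwrite('pics/s14.png',cv2.resize(im[170:350,230:400,::-1],None,fx=3.3,fy=3.3))
s=read_state();print(s['position'],s['dq'].round(0));goto([.4581,.2661,.1194],E([180,0,55.9]),s)
```

```text
[0.45761275 0.26447381 0.25792652] [ 1. -0. -0. -3. -1.  2.  0.]
xyz [ 0.21 -0.04 13.85] turn [-0.1  0.2 -0. ]
```

View pics/w14.png

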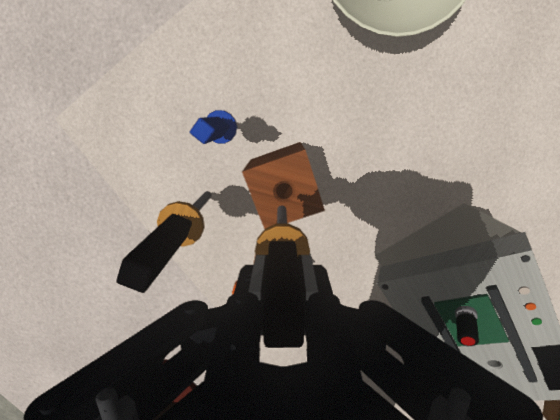

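View pics/s14.png

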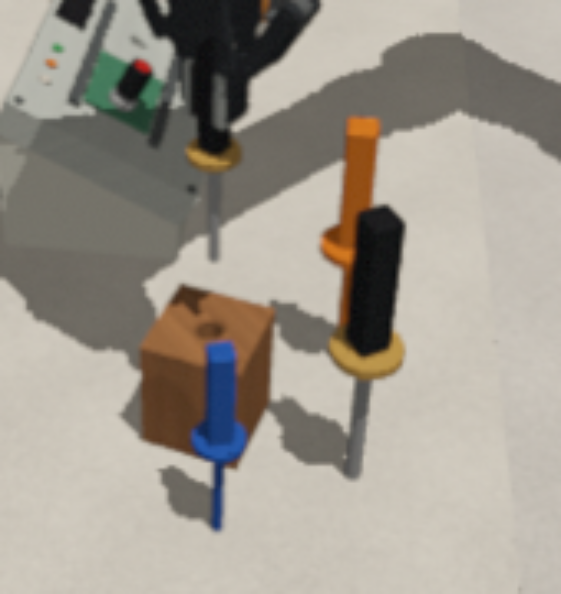

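Run:
```python
from h import *
c=optics.calibration('wrist');print('wrist hole',atz(c,[[283.5,190]],.09),'side',atz(optics.calibration('side'),[np.array([210,331])/3.3+[230,170]],.09))
s=read_state();print(s['position'])
```

```text
wrist hole [[0.45823149 0.26455004 0.09      ]] side [[0.45664511 0.27257313 0.09      ]]
[0.45761275 0.26447381 0.25792652]
```

send_rows(xyz=[[0.2,0,1.5],[0.2,0,3],[0.2,0,4.5],[0.2,0,6],[0.2,0,8],[0.2,0,10],[0.2,0,11.8],[0.2,0,13],[0.2,0,13.7],[0.2,0,13.8]], turn=[[-0.1,0.2,0],[-0.1,0.2,0],[-0.1,0.2,0],[-0.1,0.2,0],[-0.1,0.2,0],[-0.1,0.2,0],[-0.1,0.2,0],[-0.1,0.2,0],[-0.1,0.2,0],[-0.1,0.2,0]], hand=[0,0,0,0,0,0,0,0,0,0])

```text
t: 25.1
position: [0.4583, 0.2659, 0.1197]
ee_rot: [180.0, 0.0, 55.9]
ft_force: [0.1, 0.1, -1.0]
grip_width: 0.015
```

Run:
```python
from h import *
im=optics.snapshot('side');cv2.imwrite('pics/s15.png',cv2.resize(im[170:350,230:400,::-1],None,fx=3.3,fy=3.3))
s=read_state();print(s['position'],s['ft_force'],s['dq'].round(0))
```

```text
[0.45847276 0.26594477 0.11999988] [-0.01314477 -0.81866989  0.25017464] [ 0. -0. -0. -0. -0.  0.  0.]
```

View pics/s15.png

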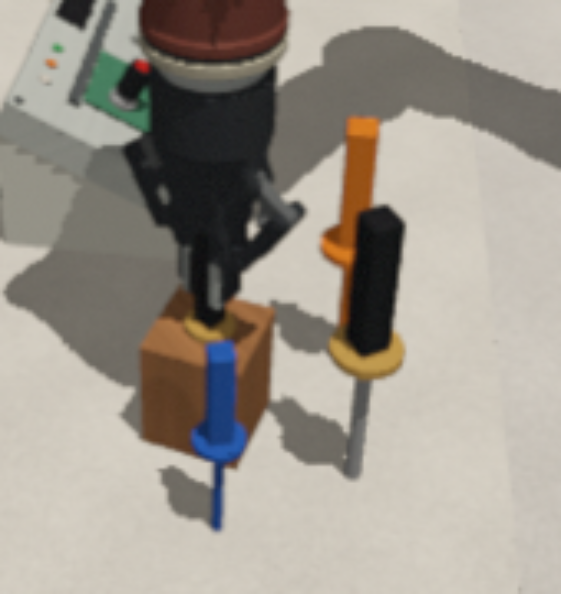

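The collar is seated on the stand. Release and back off straight up.

send_rows(xyz=[[0,0,0],[0,0,0],[0,0,0],[0,0,0],[0,0,0],[0,0,0],[0,0,0],[0,0,0],[0,0,0],[0,0,0]], turn=[[0,0,0],[0,0,0],[0,0,0],[0,0,0],[0,0,0],[0,0,0],[0,0,0],[0,0,0],[0,0,0],[0,0,0]], hand=[0.7,0.7,0.7,0.7,0.7,0.7,0.7,0.7,0.7,0.7])

```text
t: 26.4
position: [0.4585, 0.2659, 0.12]
ee_rot: [179.9, -0.0, 55.9]
ft_force: [-0.3, -0.9, -0.1]
grip_width: 0.0596
```

send_rows(xyz=[[0,0,-1],[0,0,-2.5],[0,0,-4.5],[0,0,-6.5],[0,0,-9],[0,0,-11.5],[0,0,-13.5],[0,0,-15],[0,0,-15],[0,0,-15]], turn=[[0,0,0],[0,0,0],[0,0,0],[0,0,0],[0,0,0],[0,0,0],[0,0,0],[0,0,0],[0,0,0],[0,0,0]], hand=[0.7,0.7,0.7,0.7,0.7,0.7,0.7,0.7,0.7,0.7])

```text
t: 27.65
position: [0.4581, 0.2657, 0.2693]
ee_rot: [180.0, 0.0, 55.9]
ft_force: [0.8, 0.3, 0.3]
grip_width: 0.0595
```

Run:
```python
from h import *
im=optics.snapshot('side');cv2.imwrite('pics/s16.png',cv2.resize(im[:,:,::-1],(800,600)))
im=optics.snapshot('wrist');cv2.imwrite('pics/w16.png',im[:,:,::-1])
t=optics.snapshot('top');cv2.imwrite('pics/t16.png',cv2.convertScaleAbs(t[:,:,::-1],alpha=2))
s=read_state();print(s['t'],s['position'],s['ft_force'],s['dq'].round(1))
a=cv2.imread('pics/top0.png');d=cv2.absdiff(a,t[:,:,::-1]).max(2)
cv2.imwrite('pics/diff.png',(d>25)*255)
```

```text
27.8 [0.45803718 0.2657184  0.26923951] [ 0.28108006  0.32254551 -0.07334986] [ 0.  -0.  -0.  -0.1  0.   0.1  0. ][ WARN:0@2.834] global loadsave.cpp:1063 imwrite_ Unsupported depth image for selected encoder is fallbacked to CV_8U.
```

View pics/s16.png

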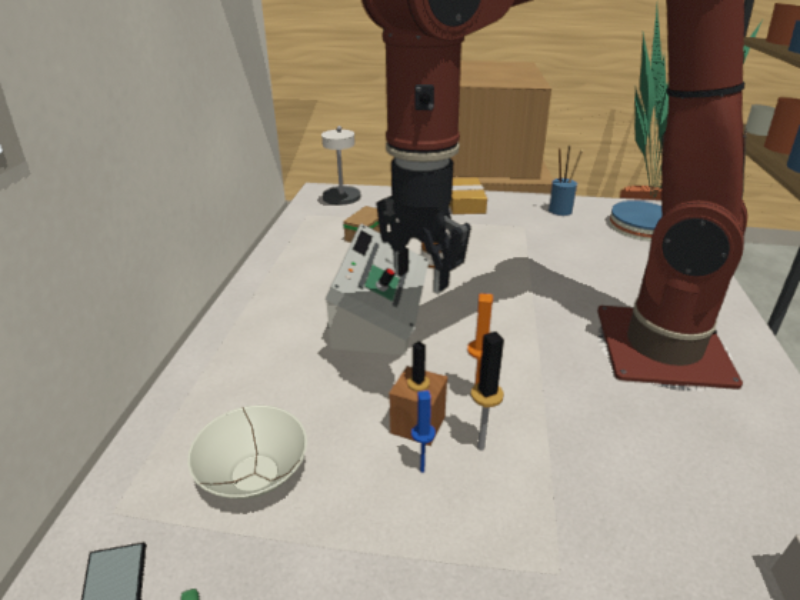

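View pics/w16.png

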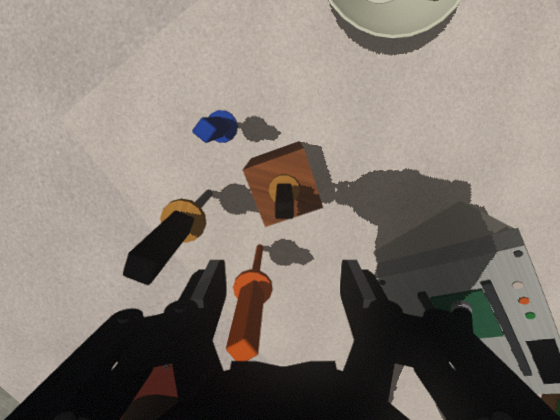

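View pics/t16.png

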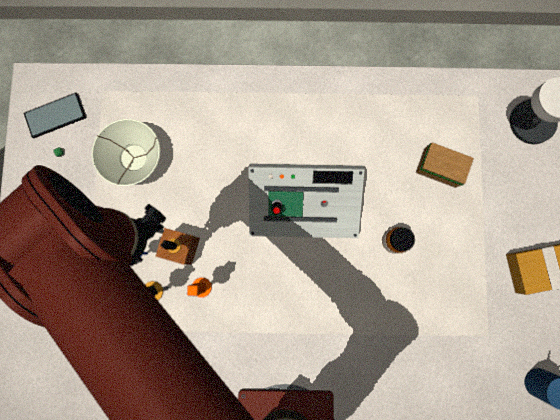

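View pics/diff.png

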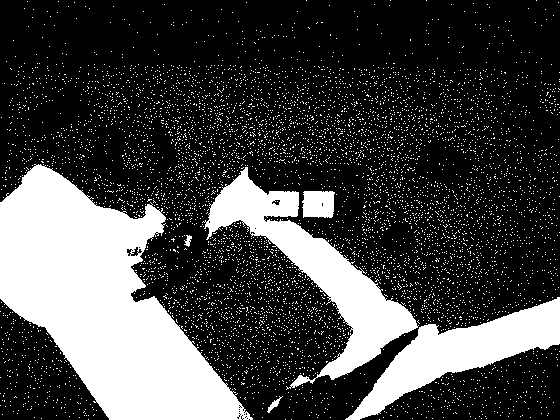

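Run:
```python
from h import *
T=optics.calibration('top');a=cv2.imread('pics/top0.png');b=cv2.imread('pics/t16.png')
def red(i,k):
    i=i.astype(float)*k;m=(i[...,2]>90)&(i[...,1]<50)&(i[...,0]<50);m[:, :260]=0;m[:,315:]=0;m[:195]=0;m[225:]=0
    y,x=np.nonzero(m);return x.mean(),y.mean(),len(x)
print(red(a,2),red(b,1))
p=proj(T,np.array([ppos(v) for v in [(0,-5,45),(0,65,45),(0,65,52),(0,62,45)]]));print(p-p[0])
```

```text
(np.float64(307.7096774193548), np.float64(210.70967741935485), 31) (np.float64(276.07894736842104), np.float64(210.05263157894737), 38)
[[  0.           0.        ]
 [-31.6410386   -0.57193465]
 [-31.71059655   0.58684004]
 [-30.28544935  -0.54742438]]
```

Knob shift measured (-31.6, -0.66) px, against a prediction of (-31.64, -0.57) for 70 mm with the pin down. Handing in.

```bash
python3 -c "
from workcell import robot,read_state
print(robot.sign_off(),read_state()['t'])"
```

```text
the job is handed in; nothing more can be done
the job is handed in; nothing more can be done
```

I did the whole job in the order asked and handed it in at about 28 s of the 56 s allowed. The hand-in gives no verdict.

- **Guard:** I pulled the knob about 9 mm out and slid the guard to its stop, where it pushed back with 11 N. I then let the knob down into the second hole. In the top view the knob's red cap had shifted by (-31.6, -0.66) px. The prediction for 70 mm of travel with the pin down is (-31.64, -0.57) px.
- **Button:** I took the smaller black stylus, the one in the stand; the larger black one and the blue and orange ones are look-alikes. I pressed the button to a tip depth of about 32.5 mm, against 32 mm for fully in, and held it for more than 1 s. The force showed it on its end stop: 39 N at first, then 25 N. The first push was firmer than needed, because the button takes only 5 N. The stylus had not slipped in the grip.
- **Stylus:** It is back upright in its stand, with the collar resting on the top face. I released it and drew the gripper 15 cm clear.
- **Other objects:** Comparing the top view before and after showed no change at the jar, bowl or carton. The arm's end pose covers part of the big black look-alike there, but the wrist view shows it still standing.
- **Disagreement:** The camera estimates of single points differed by 1–2 px. The side camera put the stand hole about 7 mm off the other readings in y. I went by the other readings, and the stylus went back in without resistance.

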